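# Ready the gem light stage

### The arm

A 7-joint arm with a two-finger parallel gripper is mounted at the origin on a cart in front of the work surface, level with it; the furniture and walls round the work are solid. World frame = base frame: x ahead of the robot, y to its left, z up, the work surface at z = 0. Lengths are in m, angles in rad, forces in N, time in s.
With the tool pointing down it reaches from about 0.35 to 0.775 m from the base axis. Payload 3.1 kg.
Tool frame: the origin (TCP) lies at the very end of the fingers, on their centre line; the grasp point (between the pads) lies 19 mm behind it; z points along the fingers, y is the line along which they close (so a half turn about z gives the same grasp; the last joint's range is limited). The gripper opens to 85 mm and grips with 20 to 120 N. Pads are 22 mm wide; open, the fingers measure 114 mm over their backs; the gripper's body (76 mm by 85 mm) begins 54 mm behind the grasp point. The pads swing forward as they close: fully open they stand 13 mm farther back than shut.
Start: joints at [1.071, 0.311, 0.014, 1.512, -0.004, 1.319, -0.027], TCP at [0.243, -0.493, 0.231] pointing down, gripper open.
Joint ranges: [-2.7, 2.7], [-0.3, 1.91], [-1.27, 1.3], [0.12, 2.57], [-1.44, 4.58], [0.2, 2.03], [-3.05, 3.05]. Speed limits (rad/s): [2.79, 2.79, 3.14, 3.14, 3.14, 3.14, 3.14].

### API

Orientations are given as a rotation vector (axis times angle).
In Python, from station import env, read_camera, calibration gives the robot as it stands.
- The arm moves only by the tool arm_command, never from a script. Its argument "plan" is a list that holds one entry, the list of rows, each a list of 7 numbers: the shift along the tool's x, y, z scaled (see below), then the turn, a rotation vector about the tool's x, y, z scaled (see below), then the opening in per cent of the stroke, from 0 (shut) to 100 (fully open). In form: [[[x, y, z, wx, wy, wz, gripper], ...]]. A call has 1 to 8 rows; each row is the pose to reach, as a shift and turn from the pose commanded when the call began, along the tool's axes at that moment; what a row does not reach only later rows make up. The controller multiplies each number of a shift by 0.2 m and each number of a turn by 45 degrees. A row lasts 1/8 s, in which the tool goes at most 62.5 mm and 10.7 degrees, less where a joint would pass 70% of its speed; a pose out of reach is approached as far as the arm can. A call with a number of a shift or a turn outside -1 to 1 is refused whole. A call with a gripper value outside its range is refused whole. The fingers move at their own pace and stop on an object; "newtons" is the grip in N (left out, the last holds). Time passes only in rows, so rows that repeat a pose let the fingers close. It gives the time, the measured TCP pose, the force, the opening and the grip force at its end, in the units of the state.
- env.read_state(): the state, without advancing time (a new reading comes with each control period).
- read_camera(name): name is "side" or "top" or "wrist"; returns the picture (420x560x3 uint8, blue, green, red); there is no depth.
- calibration(name): a dict with "fovy" (degrees; the focal length in pixels is half the picture's height over the tangent of half this angle, whatever the lens; pixels are square), "cx", "cy" (the principal point, pixels), "position" and "orientation" of the camera in the world; the wrist camera has in their place "hand_eye" (4x4, takes a point from camera to tool coordinates, whose origin is the TCP and whose axes are the flange's). Camera axes: x right, y up, looking along -z (the intrinsics and any distortion apply to the point x, -y, -z); pixel columns grow to the right and rows downward; lengths in m; the calibration is good to about 2 mm. A picture is of the moment at which its call begins: read the wrist's pose just before it. calibration takes no time and is no camera call.
- env.close_job(): hands the job in; it is judged then, once.
The state is a dict: "t": time; "qpos": joint angles; "qd": joint speeds; "tau": joint torques, N m; "tcp_pos": TCP position; "tool_rot": TCP orientation; "ft_force": force on the tool from outside, world axes, zero at the start; "ft_torque": the same for the moment, N m; "grip_width": opening from 0.0 (shut) to 1.0 (fully open); "grasp_force": force on a finger pad.
Only numpy, scipy, OpenCV 4.12 (cv2) and the standard library are available. Lean on these libraries where they do the work, as an engineer would, in place of code of your own. Each camera call takes 0.05 s, during which the arm holds its last target. There are 200 camera calls.

### The job

Get the gem-inspection light stage ready for looking over the gold ring: swing the dust cover well clear of the window, push the iris lever round until it lines up with the red index screw, and press the green lamp button all the way down so that it stays in. Do it with gentle pushes of the fingertips - no pinching or lifting anything - and leave the other things on the bench where they are.

Things in the scene. Friction and masses are not known exactly. Their poses are not given: they have to be found in the camera images.
- stage: the light stage, fixed to the bench: dark round lamp housing, foot 156 mm across, deck 140 mm across and 60 mm high, 41 mm window with black iris leaves in its middle, scale lines along its front edge; on its left a switch pod, 50 x 46 mm, 44 mm high. Origin: centre of its underside, on the window's axis; x points to its rear, y to its left, z up; the lever is at its front
- iris (a joint): angle of the iris ring and its lever about the vertical axis through the stage's origin, rad: 0 = lever points straight to the stage's front, positive = counter-clockwise seen from above (closes the iris), limits -0.80 and 0.80. It stays where it is left; about 1.3 N at the knob moves it
- iris_axis (a point): on the iris ring's vertical axis, at the lever's height (42 mm above the bench)
- iris_knob (a point): the upright black finger knob at the end of the lever, 13 mm thick: this point lies on its axis, 102 mm from the ring's axis, 78 mm above the bench. The knob stands from 38 to 80 mm above the bench, clear of the housing by 24 mm; the lever itself is a 7 mm rod 42 mm above the bench
- iris_pointer (a point): point of the lever's centre line, carried inward to 53 mm from the ring's axis at deck height (60 mm): the radius on which the index screws stand. It turns with the ring
- red_index: red round index screw in the deck, 10 mm across, 5.6 mm high, 53 mm from the stage's axis; origin at the centre of its foot (60 mm above the bench). The mark to set the lever to. Fixed; stands to the left or the right of the lever
- white_index: white index screw of the same shape, on the other side: not the one to use
- cover (a joint): angle of the dust cover about its post, rad: 0 = lying centred over the window, grows as it swings level, clockwise seen from above, away to the stage's rear right; stop at 1.75. The window is just uncovered at 0.86. It stays where it is left; about 1.3 N at the pin moves it
- cover_post (a point): on the vertical axis of the cover's hinge post, 72 mm above the bench; the post (17 mm thick, top 72 mm above the bench) stands at the right of the deck, 56 mm from the stage's axis (14 mm to its front, 54 mm to its right)
- cover_pin (a point): top of the upright brass push pin on the round black dust cover (54 mm across, its top 66 mm above the bench). The pin is 9 to 12 mm thick (15 mm at its foot), stands 76 mm from the hinge axis and reaches from 66 to 98 mm above the bench
- lamp_button (a joint): travel of the lamp button, m: 0 = out, 0.006 = fully in; it stays where it is pushed. It takes about 3 N
- button_top (a point): centre of the top of the green round lamp button, 25 mm across, on the switch pod; out, its top is 54.5 mm above the bench, fully in 48.5 mm (the steel collar round it 46 mm)
- ring_wip: gold ring, 20 mm, lying on the charred soldering board; bystander
- tweezers: steel tweezers lying on the soldering board, 116 mm; bystander
- findings_dish: low tin lid full of findings, 58 mm across, 14 mm high; bystander, origin under its centre
- round_stake: round dark steel block, 64 mm across, 17 mm high; bystander
- collet_cap: small black knurled cap, 22 mm across, 18 mm high; bystander
- tin_blue: round blue tin, 89 mm across, 37 mm high; bystander
- flux_jar: small brown flux jar with a stirring brush, 45 mm across, 48 mm high; bystander
- jar_lid: white metal jar lid, 54 mm across, 9 mm high; bystander
- red_pliers: side cutters with red grips, 126 mm long, lying flat; bystander

How it is judged:
At the end, for the whole second after the job is handed in: the lever's centre line passes within 3 mm (about 3 degrees) of the centre of the red index screw, the dust cover is clear of the window (swung more than 0.87 rad), the lamp button is in by more than 4 of its 6 mm, and lever and cover are at rest (horizontal distance between iris_pointer and red_index below 0.003 m and value of joint cover above 0.87 rad and value of joint lamp_button above 0.004 m and velocity of joint iris between -0.02 and 0.02 rad/s and velocity of joint cover between -0.02 and 0.02 rad/s); the robot touches nothing.
It fails at once if the iris ring or its lever is pinched or pushed with more than 18 N (contact force between the fingers and iris above 18 N).
It fails at once if the dust cover is pinched or pushed with more than 18 N (contact force between the fingers and cover above 18 N).
It fails at once if one of the other things on the bench is lifted or moved by more than 15 mm (distance of any of ring_wip, tweezers, findings_dish, round_stake, collet_cap, tin_blue, flux_jar, jar_lid, red_pliers from where it was at the start of the episode above 0.015 m).
It also fails if it takes over 64 s, if anything falls off the work surface, if the arm or the gripper's body presses on something with over 40 N, if the wrist force passes 120 N, or if a joint passes its speed limit or range.

## Working session

There is one attempt and no reset: what is moved stays moved. The work goes in short steps, Python scripts to look and compute and a tool call to move; the robot and the scene stay as the last step left them, time stands still between calls to the robot, and variables do not carry over. Pictures are saved under pics/ and viewed, at most 10 in all, crops included, and the job is handed in when it is done.

Besides the shell and the picture viewer there is one more tool, called after ">>>" as a command line: name --argument value ..., lists and objects as JSON in quotes. arm_command: Moves the arm, as the interface text tells. Shifts and turns lie within -1 to 1; 1 stands for 0.2 m of shift or 45 degrees of turn. Its arguments: {"type":"object","properties":{"plan":{"type":"array"},"newtons":{"type":"number"}},"required":["plan"]}

```bash
mkdir -p pics; cat > h.py <<'E'
import numpy as np, cv2, json
from station import env, read_camera, calibration
from scipy.spatial.transform import Rotation as R
E
python3 - <<'E'
from h import *
s=env.read_state()
print({k:np.round(v,3).tolist() for k,v in s.items()})
for n in("top","side","wrist"):
    c=calibration(n);print(n,c)
    cv2.imwrite(f"pics/{n}0.png",read_camera(n))
E
```

```text
{'t': 0.0, 'qpos': [1.071, 0.312, 0.014, 1.513, -0.004, 1.319, -0.027], 'qd': [-0.001, 0.001, -0.0, 0.001, -0.0, -0.0, -0.001], 'tau': [-0.0, -37.992, 0.146, -23.059, 0.012, 0.014, 0.0], 'tcp_pos': [0.243, -0.493, 0.23], 'tool_rot': [-3.057, -0.713, 0.001], 'ft_force': [0.084, -0.573, -0.672], 'ft_torque': [-0.039, -0.016, -0.051], 'grasp_force': 0.0, 'grip_width': 1.0}
top {'fovy': 43.8399041271537, 'cx': 275.1636590856284, 'cy': 202.62415618308788, 'position': array([0.40165859, 0.09884069, 1.14270104]), 'orientation': array([ 0.07688436, -0.08166289, -1.5428258 ])}
side {'fovy': 52.6738078932129, 'cx': 278.20022421040557, 'cy': 214.04074853569497, 'position': array([-0.39153162,  0.15943337,  0.48060427]), 'orientation': array([ 0.89951703, -0.94949438, -1.43831025])}
wrist {'fovy': 59.46558212656224, 'cx': 283.0014304793355, 'cy': 214.03445699895354, 'hand_eye': array([[ 1.73699956e-04,  9.54574163e-01,  2.97973382e-01,
         7.67779180e-02],
       [ 9.99999958e-01, -9.63166950e-05, -2.74381957e-04,
        -2.66594816e-06],
       [-2.33218115e-04,  2.97973418e-01, -9.54574140e-01,
        -1.43040671e-01],
       [ 0.00000000e+00,  0.00000000e+00,  0.00000000e+00,
         1.00000000e+00]])}
```

View pics/top0.png

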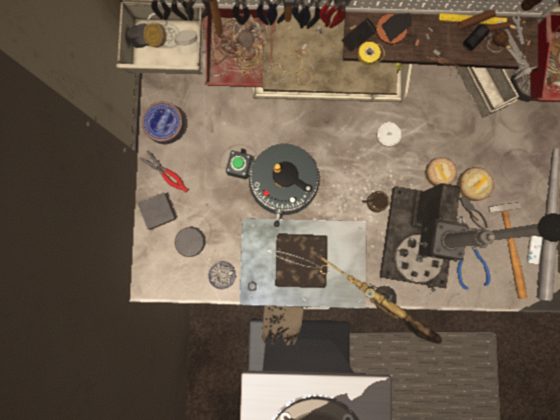

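View pics/side0.png

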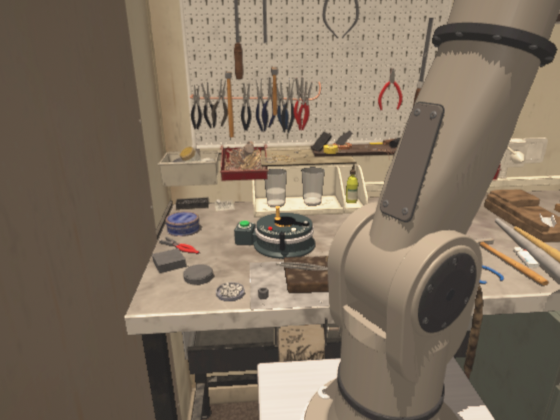

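```bash
cat >> h.py <<'E'
def cam(n):
    c=calibration(n); f=210/np.tan(np.radians(c["fovy"]/2))
    if n=="wrist":
        s=env.read_state(); T=np.eye(4);T[:3,:3]=R.from_rotvec(s["tool_rot"]).as_matrix();T[:3,3]=s["tcp_pos"]
        T=T@c["hand_eye"]; Rm,p=T[:3,:3],T[:3,3]
    else: Rm,p=R.from_rotvec(c["orientation"]).as_matrix(),np.array(c["position"])
    return f,c["cx"],c["cy"],Rm,p
def atz(C,u,v,z):
    f,cx,cy,Rm,p=C; d=Rm@np.array([(u-cx)/f,-(v-cy)/f,-1]); return p+d*(z-p[2])/d[2]
def proj(C,P):
    f,cx,cy,Rm,p=C; q=Rm.T@(np.array(P)-p); return np.array([cx-f*q[0]/q[2],cy+f*q[1]/q[2]])
E
python3 - <<'E'
from h import *
C=cam("top")
for n,u,v,z in[("deck",284,178,.06),("btn",238,162,.0545),("knob",277,222,.08),("red",265,193,.063),("white",292,200,.063),("pin",277,168,.098),("post",308,188,.072),("base",314,410,.0)]:
    print(n,atz(C,u,v,z).round(4))
a=cv2.imread("pics/top0.png")[125:245,205:345]
cv2.imwrite("pics/topc.png",cv2.resize(a,None,fx=5,fy=5,interpolation=cv2.INTER_CUBIC))
E
```

```text
deck [0.5641 0.0798 0.06  ]
btn [0.5964 0.1777 0.0545]
knob [0.4701 0.0922 0.08  ]
red [0.531  0.1187 0.063 ]
white [0.5179 0.0621 0.063 ]
pin [0.5785 0.0952 0.098 ]
post [0.5427 0.0299 0.072 ]
base [0.0791 0.0031 0.    ]
```

View pics/topc.png

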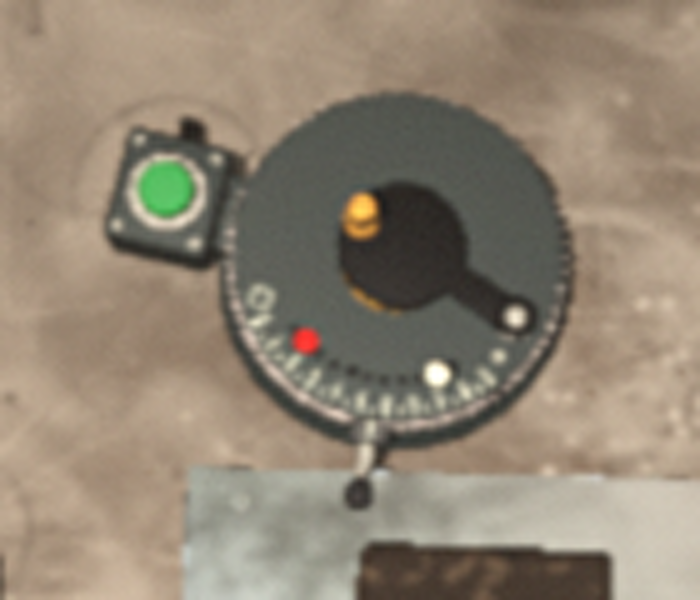

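```bash
cat > fit.py <<'E'
from h import *
from scipy.optimize import least_squares
C=cam("top")
px=dict(deck=(397,264),red=(306,341),white=(437,374),post=(515,316),knob=(357,491),btn=(166,188),pin=(361,205))
z=dict(deck=.06,red=.0656,white=.0656,post=.072,knob=.08,btn=.0545,pin=.098)
P={k:atz(C,205+(u+.5)/5-.5,125+(v+.5)/5-.5,z[k])[:2] for k,(u,v) in px.items()}
for k in P: print(k,P[k].round(4))
def res(p):
    c=p[:2]; a=p[2]; M=np.array([[np.cos(a),-np.sin(a)],[np.sin(a),np.cos(a)]])
    return np.r_[(P["deck"]-c)*.7,c+M@[-.014,-.054]-P["post"],np.linalg.norm(P["red"]-c)-.053,np.linalg.norm(P["white"]-c)-.053,np.linalg.norm(P["knob"]-c)-.102]
s=least_squares(res,[*P["deck"],0]); c,a=s.x[:2],s.x[2]
print("stage",s.x.round(4),(s.fun*1e3).round(2))
M=np.array([[np.cos(a),-np.sin(a)],[np.sin(a),np.cos(a)]])
def ang(k): d=M.T@(P[k]-c); return np.arctan2(d[1],d[0])
for k in("red","white","knob"): d=M.T@(P[k]-c); print(k,"iris",np.arctan2(-d[1],-d[0]).round(3), "world dir",np.degrees(np.arctan2(*(P[k]-c)[::-1])).round(1))
post=c+M@[-.014,-.054];print("post",post,"pin r",np.linalg.norm(P["pin"]-post),"btn local",M.T@(P["btn"]-c))
E
python3 fit.py
```

```text
deck [0.5654 0.0799]
red [0.5312 0.117 ]
white [0.5188 0.0622]
post [0.5431 0.0307]
knob [0.4684 0.0942]
btn [0.596  0.1781]
pin [0.5834 0.0957]
stage [ 0.5685  0.0799 -0.2227] [-2.22 -0.06 -0.18 -0.36 -0.39 -0.24 -0.88]
red iris -0.558 world dir 135.2
white iris 0.565 world dir -160.4
knob iris 0.081 world dir 171.9
post [0.54295866 0.03037627] pin r 0.07683344707452675 btn local [0.00507965 0.10180102]
```

```bash
python3 - <<'E'
from h import *
for n in("top","side"):
    C=cam(n)
    for P in([.243,-.493,.231],[.243,-.493,.45],[0,0,0],[0,0,.3],[.57,.08,.06]): print(n,P,proj(C,P).round())
C=cam("top")
for u,v in((440,230),(548,228),(385,190),(385,285),(455,190)):print(atz(C,u,v,0).round(3),atz(C,u,v,.3).round(3))
E
```

```text
top [0.243, -0.493, 0.231] [617. 358.]
top [0.243, -0.493, 0.45] [728. 391.]
top [0, 0, 0] [315. 449.]
top [0, 0, 0.3] [330. 521.]
top [0.57, 0.08, 0.06] [284. 175.]
side [0.243, -0.493, 0.231] [636. 193.]
side [0.243, -0.493, 0.45] [681.  55.]
side [0, 0, 0] [383. 435.]
side [0, 0, 0.3] [406. 225.]
side [0.57, 0.08, 0.06] [284. 222.]
[ 0.467 -0.266  0.   ] [ 0.45 -0.17  0.3 ]
[ 0.478 -0.503  0.   ] [ 0.458 -0.345  0.3  ]
[ 0.552 -0.145  0.   ] [ 0.513 -0.081  0.3  ]
[ 0.345 -0.146  0.   ] [ 0.36  -0.082  0.3  ]
[ 0.557 -0.3    0.   ] [ 0.516 -0.195  0.3  ]
```

View pics/wrist0.png

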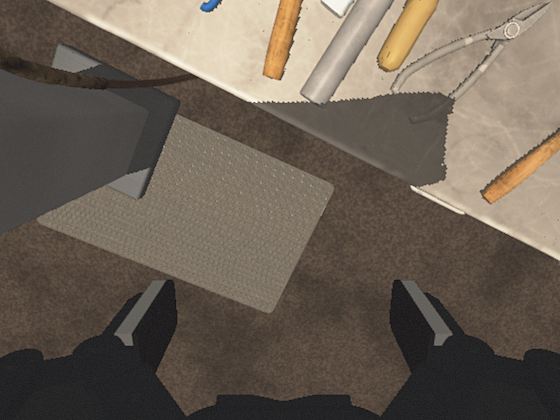

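```bash
cat >> h.py <<'E'
def rows(*wps,cmd=None,grip=0):
    """wps: (x,y,z,yawdeg of tool x); tool down. prints rows from current (or given commanded) pose"""
    s=env.read_state(); p,Rm=np.array(s["tcp_pos"]),R.from_rotvec(s["tool_rot"])
    if cmd: p,Rm=np.array(cmd[:3]),R.from_euler("z",cmd[3],degrees=True)*R.from_euler("x",180,degrees=True)
    x=Rm.as_matrix()[:,0]; print("t",s["t"],"pos",p.round(4),"yaw",np.degrees(np.arctan2(x[1],x[0])).round(1),"F",np.round(s["ft_force"],2))
    for w in wps:
        T=R.from_euler("z",w[3],degrees=True)*R.from_euler("x",180,degrees=True)
        d=Rm.inv().apply(np.array(w[:3])-p)/.2; r=(Rm.inv()*T).as_rotvec()/np.radians(45)
        print(np.r_[d,r].round(3).tolist()+[grip])
E
python3 - <<'E'
from h import *
rows((.2,-.42,.27,26),(.17,-.34,.30,26),(.22,-.29,.3,38))
E
```

```text
t 0.15 pos [ 0.2429 -0.4929  0.2305] yaw 26.2 F [-0.32  0.44 -0.28]
[-0.031, -0.422, -0.197, -0.002, 0.0, 0.005, 0]
[0.011, -0.847, -0.346, -0.002, 0.0, 0.005, 0]
[0.346, -0.961, -0.346, -0.002, -0.0, -0.261, 0]
```

>>> arm_command --plan '[[[-0.02,-0.2,-0.1,0,0,0,0],[-0.03,-0.42,-0.2,0,0,0,0],[0,-0.63,-0.3,0,0,0,0],[0.01,-0.85,-0.35,0,0,0,0],[0.18,-0.9,-0.35,0,0,-0.13,0],[0.35,-0.96,-0.35,0,0,-0.26,0],[0.35,-0.96,-0.35,0,0,-0.26,0]]]'

```text
t: 1.02
tcp_pos: [0.2228, -0.288, 0.3013]
tool_rot: [-2.968, -1.03, -0.001]
ft_force: [-0.6, 0.7, 0.1]
grip_width: -0.001
grasp_force: 0.0
```

```bash
python3 - <<'E'
from h import *
rows((.28,-.21,.3,56),(.35,-.11,.3,75))
E
```

```text
t 1.025 pos [ 0.2228 -0.288   0.3013] yaw 38.3 F [-0.59  0.68  0.15]
[0.466, -0.129, 0.007, 0.0, -0.001, -0.393, 0]
[1.051, -0.305, 0.007, 0.0, -0.001, -0.816, 0]
```

>>> arm_command --plan '[[[0.23,-0.06,0,0,0,-0.2,0],[0.47,-0.13,0,0,0,-0.39,0],[0.7,-0.2,0,0,0,-0.6,0],[0.98,-0.28,0,0,0,-0.82,0],[0.98,-0.28,0,0,0,-0.82,0]]]'

```text
t: 1.65
tcp_pos: [0.3429, -0.1223, 0.3013]
tool_rot: [-2.487, -1.919, -0.002]
ft_force: [-0.8, -0.8, -0.1]
grip_width: -0.003
grasp_force: 0.0
```

```bash
python3 - <<'E'
from h import *
rows((.42,0.02,.3,90),(.45,0.05,.3,98),(.53,.08,.28,98))
E
```

```text
t 1.65 pos [ 0.3429 -0.1223  0.3013] yaw 75.3 F [-0.84 -0.79 -0.07]
[0.786, 0.192, 0.007, 0.001, -0.001, -0.326, 0]
[0.969, 0.299, 0.008, 0.001, -0.001, -0.504, 0]
[1.215, 0.648, 0.108, 0.001, -0.001, -0.504, 0]
```

>>> arm_command --plan '[[[0.25,0.06,0,0,0,-0.1,0],[0.5,0.12,0,0,0,-0.2,0],[0.78,0.19,0,0,0,-0.33,0],[0.97,0.3,0,0,0,-0.5,0],[0.97,0.4,0.05,0,0,-0.5,0],[1.0,0.6,0.1,0,0,-0.5,0],[1.0,0.75,0.1,0,0,-0.5,0],[1.0,0.75,0.1,0,0,-0.5,0]]]'

```text
t: 2.65
tcp_pos: [0.5397, 0.0245, 0.2794]
tool_rot: [-2.081, -2.352, 0.004]
ft_force: [-0.5, 0.1, -1.6]
grip_width: 0.0
grasp_force: 0.0
```

```bash
python3 - <<'E'
from h import *
rows()
C=cam("wrist")
im=read_camera("wrist"); cv2.imwrite("pics/w1.png",im)
import pickle; pickle.dump(C,open("w1.pkl","wb"))
for P in([.5312,.117,.0656],[.5188,.0622,.0656],[.5431,.0307,.072],[.4684,.0942,.08],[.596,.178,.0545],[.5834,.0957,.098]): print(proj(C,P).round(1))
E
```

```text
t 2.65 pos [0.5397 0.0245 0.2794] yaw 97.0 F [-0.47  0.13 -1.58]
[286.   80.1]
[266.  138.9]
[287.2 175.6]
[212.8  97.3]
[366.   18.4]
[344.  112.6]
```

View pics/w1.png

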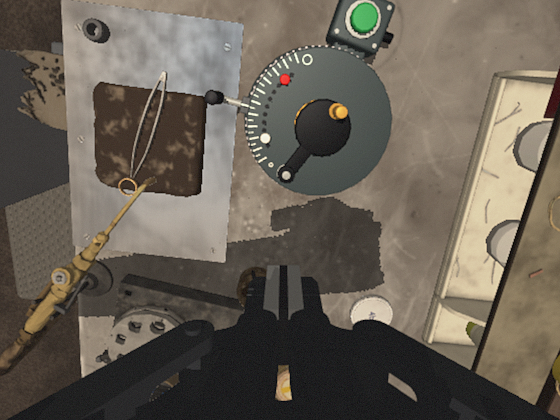

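```bash
python3 - <<'E'
from h import *
rows((.548,.107,.22,86),(.548,.107,.079,86))
E
```

```text
t 2.7 pos [0.5385 0.0258 0.28  ] yaw 97.1 F [-0.93 -0.02  0.19]
[0.397, 0.098, 0.3, -0.003, 0.001, 0.246, 0]
[0.397, 0.1, 1.005, -0.003, 0.001, 0.246, 0]
```

>>> arm_command --plan '[[[0.2,0.05,0.15,0,0,0.12,0],[0.4,0.1,0.3,0,0,0.245,0],[0.4,0.1,0.4,0,0,0.245,0],[0.4,0.1,0.6,0,0,0.245,0],[0.4,0.1,0.75,0,0,0.245,0],[0.4,0.1,0.9,0,0,0.245,0],[0.4,0.1,1.0,0,0,0.245,0],[0.4,0.1,1.0,0,0,0.245,0]]]'

```text
t: 3.7
tcp_pos: [0.5459, 0.1086, 0.08]
tool_rot: [-2.292, -2.147, 0.007]
ft_force: [0.4, 0.1, 0.6]
grip_width: -0.0
grasp_force: 0.0
```

```bash
python3 - <<'E'
from h import *
f=lambda t:(.543+.0768*np.cos(np.radians(t)),.0304+.0768*np.sin(np.radians(t)),.079,t)
rows(*[f(t) for t in np.linspace(83.5,66,8)])
E
```

```text
t 3.7 pos [0.5459 0.1086 0.08  ] yaw 86.3 F [0.38 0.14 0.63]
[-0.008, 0.03, 0.005, -0.005, 0.003, 0.061, 0]
[-0.009, 0.046, 0.005, -0.005, 0.003, 0.117, 0]
[-0.011, 0.063, 0.005, -0.005, 0.003, 0.172, 0]
[-0.013, 0.079, 0.005, -0.005, 0.003, 0.228, 0]
[-0.017, 0.096, 0.005, -0.005, 0.003, 0.283, 0]
[-0.021, 0.112, 0.005, -0.005, 0.003, 0.339, 0]
[-0.025, 0.128, 0.004, -0.005, 0.004, 0.394, 0]
[-0.031, 0.144, 0.004, -0.004, 0.004, 0.45, 0]
```

>>> arm_command --plan '[[[-0.005,0.02,0,0,0,0.06,0],[-0.008,0.04,0,0,0,0.12,0],[-0.01,0.06,0,0,0,0.17,0],[-0.013,0.08,0,0,0,0.23,0],[-0.017,0.096,0,0,0,0.28,0],[-0.021,0.112,0,0,0,0.34,0],[-0.025,0.128,0,0,0,0.39,0],[-0.031,0.144,0,0,0,0.45,0]]]'

```text
t: 4.7
tcp_pos: [0.5762, 0.1023, 0.0816]
tool_rot: [-2.635, -1.709, 0.0]
ft_force: [-1.1, 0.2, 1.1]
grip_width: -0.001
grasp_force: 0.7
```

```bash
python3 - <<'E'
from h import *
f=lambda t:(.543+.0768*np.cos(np.radians(t)),.0304+.0768*np.sin(np.radians(t)),.079,t)
rows(*[f(t) for t in np.linspace(63,42,8)])
E
```

```text
t 4.7 pos [0.5762 0.1023 0.0816] yaw 65.9 F [-1.09  0.23  1.11]
[-0.012, 0.015, 0.013, -0.0, 0.0, 0.065, 0]
[-0.014, 0.035, 0.013, -0.0, 0.0, 0.132, 0]
[-0.016, 0.055, 0.013, -0.0, 0.0, 0.199, 0]
[-0.02, 0.074, 0.013, -0.0, 0.0, 0.265, 0]
[-0.025, 0.094, 0.013, -0.0, 0.0, 0.332, 0]
[-0.03, 0.113, 0.013, -0.0, 0.0, 0.399, 0]
[-0.037, 0.132, 0.013, -0.0, 0.0, 0.465, 0]
[-0.045, 0.151, 0.013, -0.0, 0.0, 0.532, 0]
```

>>> arm_command --plan '[[[-0.01,0.018,0,0,0,0.065,0],[-0.012,0.036,0,0,0,0.13,0],[-0.016,0.055,0,0,0,0.2,0],[-0.02,0.074,0,0,0,0.265,0],[-0.025,0.094,0,0,0,0.33,0],[-0.03,0.113,0,0,0,0.4,0],[-0.037,0.132,0,0,0,0.465,0],[-0.045,0.151,0,0,0,0.53,0]]]'

```text
t: 5.7
tcp_pos: [0.6004, 0.0824, 0.0815]
tool_rot: [-2.931, -1.128, -0.001]
ft_force: [-0.7, 1.2, 0.0]
grip_width: -0.003
grasp_force: 0.7
```

```bash
python3 - <<'E'
from h import *
f=lambda t:(.543+.0768*np.cos(np.radians(t)),.0304+.0768*np.sin(np.radians(t)),.079,t)
rows(*[f(t) for t in np.linspace(39,18,8)])
E
```

```text
t 5.7 pos [0.6004 0.0824 0.0815] yaw 42.1 F [-0.74  1.16  0.01]
[-0.004, 0.021, 0.012, -0.001, -0.001, 0.069, 0]
[-0.005, 0.041, 0.012, -0.001, -0.001, 0.136, 0]
[-0.008, 0.061, 0.012, -0.001, -0.001, 0.202, 0]
[-0.012, 0.081, 0.012, -0.001, -0.001, 0.269, 0]
[-0.016, 0.1, 0.012, -0.001, -0.001, 0.336, 0]
[-0.022, 0.12, 0.012, -0.001, -0.001, 0.402, 0]
[-0.029, 0.139, 0.012, -0.001, -0.001, 0.469, 0]
[-0.037, 0.157, 0.012, -0.001, -0.001, 0.536, 0]
```

>>> arm_command --plan '[[[-0.004,0.02,0,0,0,0.07,0],[-0.006,0.04,0,0,0,0.135,0],[-0.008,0.06,0,0,0,0.2,0],[-0.012,0.08,0,0,0,0.27,0],[-0.016,0.1,0,0,0,0.335,0],[-0.022,0.12,0,0,0,0.4,0],[-0.029,0.139,0,0,0,0.47,0],[-0.037,0.157,0,0,0,0.535,0]]]'

```text
t: 6.7
tcp_pos: [0.6161, 0.0543, 0.0815]
tool_rot: [-3.102, -0.492, -0.001]
ft_force: [-1.0, 1.2, 0.4]
grip_width: 0.005
grasp_force: 0.7
```

```bash
python3 - <<'E'
from h import *
f=lambda t:(.543+.0768*np.cos(np.radians(t)),.0304+.0768*np.sin(np.radians(t)),.079,t)
rows(*[f(t) for t in (15,12,9,6,3,3)])
E
```

```text
t 6.7 pos [0.6161 0.0543 0.0815] yaw 18.0 F [-0.99  1.21  0.36]
[-0.001, 0.021, 0.012, -0.001, -0.001, 0.067, 0]
[-0.002, 0.041, 0.012, -0.001, -0.001, 0.134, 0]
[-0.005, 0.061, 0.012, -0.001, -0.001, 0.201, 0]
[-0.009, 0.08, 0.012, -0.001, -0.001, 0.267, 0]
[-0.013, 0.1, 0.012, -0.001, -0.001, 0.334, 0]
[-0.013, 0.1, 0.012, -0.001, -0.001, 0.334, 0]
```

>>> arm_command --plan '[[[-0.001,0.02,0,0,0,0.067,0],[-0.002,0.04,0,0,0,0.134,0],[-0.005,0.06,0,0,0,0.2,0],[-0.009,0.08,0,0,0,0.267,0],[-0.011,0.09,0,0,0,0.3,0],[-0.011,0.092,0,0,0,0.3,0],[-0.011,0.05,0,0,0,0.3,0],[-0.011,0,-0.1,0,0,0.3,0]]]'

```text
t: 7.7
tcp_pos: [0.6121, 0.0523, 0.0996]
tool_rot: [3.138, 0.127, -0.007]
ft_force: [0.1, 0.7, -0.1]
grip_width: 0.002
grasp_force: 0.0
```

```bash
python3 - <<'E'
from h import *
rows((.596,.178,.16,20))
cv2.imwrite("pics/t2.png",cv2.resize(read_camera("top")[125:245,205:345],None,fx=5,fy=5,interpolation=cv2.INTER_CUBIC))
E
```

```text
t 7.7 pos [0.6121 0.0523 0.0996] yaw 4.6 F [ 0.1   0.66 -0.11]
[-0.031, -0.633, -0.303, 0.0, 0.006, -0.342, 0]
```

>>> arm_command --plan '[[[-0.01,-0.1,-0.3,0,0,-0.05,0],[-0.03,-0.3,-0.3,0,0,-0.1,0],[-0.03,-0.5,-0.3,0,0,-0.1,0],[-0.035,-0.635,-0.3,0,0,-0.1,0],[-0.035,-0.635,-0.15,0,0,-0.1,0],[-0.035,-0.635,0.05,0,0,-0.1,0],[-0.035,-0.635,0.17,0,0,-0.1,0],[-0.035,-0.635,0.17,0,0,-0.1,0]]]'

```text
t: 8.75
tcp_pos: [0.5946, 0.1779, 0.0647]
tool_rot: [3.13, 0.251, -0.008]
ft_force: [0.1, -0.2, -0.1]
grip_width: 0.001
grasp_force: 0.0
```

```bash
python3 - <<'E'
from h import *
rows((.595,.1785,.058,10),(.595,.1785,.047,10))
E
```

```text
t 8.75 pos [0.5946 0.1779 0.0647] yaw 9.2 F [ 0.08 -0.23 -0.09]
[0.003, -0.003, 0.033, 0.002, 0.007, -0.019, 0]
[0.003, -0.003, 0.088, 0.002, 0.007, -0.019, 0]
```

>>> arm_command --plan '[[[0,0,0.03,0,0,0,0],[0,0,0.045,0,0,0,0],[0,0,0.055,0,0,0,0],[0,0,0.065,0,0,0,0],[0,0,0.075,0,0,0,0],[0,0,0.083,0,0,0,0],[0,0,0.083,0,0,0,0]]]'

```text
t: 9.62
tcp_pos: [0.5968, 0.1788, 0.0509]
tool_rot: [-3.131, -0.25, -0.001]
ft_force: [1.1, -0.2, 1.2]
grip_width: 0.001
grasp_force: 0.8
```

>>> arm_command --plan '[[[0,0,0.008,0,0,0,0],[0,0,0.016,0,0,0,0],[0,0,0.024,0,0,0,0],[0,0,0.024,0,0,0,0]]]'

```text
t: 10.12
tcp_pos: [0.5969, 0.1789, 0.0486]
tool_rot: [3.131, 0.25, 0.002]
ft_force: [-3.9, -1.7, 13.9]
grip_width: 0.0
grasp_force: 6.8
```

```bash
python3 - <<'E'
from h import *
rows((.597,.179,.14,10),(.4687,.0587,.14,12),(.4687,.0587,.062,12))
E
```

```text
t 10.125 pos [0.5969 0.1789 0.0486] yaw 9.1 F [-3.9  -1.68 13.93]
[0.001, -0.001, -0.457, 0.0, -0.002, -0.019, 0]
[-0.728, 0.492, -0.458, 0.0, -0.002, -0.064, 0]
[-0.728, 0.491, -0.068, 0.0, -0.002, -0.064, 0]
```

>>> arm_command --plan '[[[0,0,-0.25,0,0,0,0],[0,0,-0.48,0,0,0,0],[-0.2,0.14,-0.48,0,0,0,0],[-0.4,0.27,-0.48,0,0,-0.03,0],[-0.6,0.41,-0.48,0,0,-0.06,0],[-0.73,0.49,-0.48,0,0,-0.06,0],[-0.73,0.49,-0.35,0,0,-0.06,0],[-0.73,0.49,-0.25,0,0,-0.06,0]]]'

```text
t: 11.12
tcp_pos: [0.467, 0.0582, 0.095]
tool_rot: [3.125, 0.322, -0.001]
ft_force: [-0.2, -0.0, 0.3]
grip_width: -0.002
grasp_force: 0.0
```

```bash
python3 - <<'E'
from h import *
f=lambda t:(.5685+.102*np.cos(np.radians(t)),.0799+.102*np.sin(np.radians(t)),.062,t-180)
rows(*[f(t) for t in (192,184,180,176,172)])
E
```

```text
t 11.125 pos [0.467  0.0582 0.095 ] yaw 11.8 F [-0.23 -0.01  0.32]
[0.009, -0.001, 0.165, 0.0, 0.001, -0.005, 0]
[0.014, -0.072, 0.165, 0.0, 0.001, 0.173, 0]
[0.02, -0.107, 0.165, 0.0, 0.001, 0.262, 0]
[0.028, -0.142, 0.165, 0.0, 0.001, 0.351, 0]
[0.039, -0.175, 0.165, 0.0, 0.001, 0.44, 0]
```

>>> arm_command --plan '[[[0.005,0,0.09,0,0,0,0],[0.009,0,0.165,0,0,0,0],[0.012,-0.036,0.165,0,0,0.08,0],[0.013,-0.06,0.165,0,0,0.14,0],[0.016,-0.08,0.165,0,0,0.19,0],[0.02,-0.1,0.165,0,0,0.25,0],[0.024,-0.12,0.165,0,0,0.3,0],[0.028,-0.142,0.165,0,0,0.35,0]]]'

```text
t: 12.12
tcp_pos: [0.4673, 0.087, 0.0624]
tool_rot: [3.138, -0.11, -0.001]
ft_force: [0.3, -1.6, -0.3]
grip_width: 0.002
grasp_force: 0.7
```

```bash
python3 - <<'E'
from h import *
f=lambda t:(.5685+.102*np.cos(np.radians(t)),.0799+.102*np.sin(np.radians(t)),.062,t-180)
rows(*[f(t) for t in np.linspace(174,156,8)])
E
```

```text
t 12.125 pos [0.4673 0.087  0.0624] yaw -4.0 F [ 0.26 -1.6  -0.34]
[-0.003, -0.018, 0.002, 0.002, 0.001, 0.044, 0]
[-0.001, -0.041, 0.002, 0.002, 0.001, 0.101, 0]
[0.001, -0.063, 0.002, 0.002, 0.001, 0.158, 0]
[0.004, -0.086, 0.002, 0.002, 0.001, 0.216, 0]
[0.009, -0.108, 0.002, 0.002, 0.001, 0.273, 0]
[0.014, -0.131, 0.002, 0.002, 0.001, 0.33, 0]
[0.021, -0.153, 0.002, 0.002, 0.001, 0.387, 0]
[0.028, -0.174, 0.002, 0.002, 0.001, 0.444, 0]
```

>>> arm_command --plan '[[[0,-0.02,0,0,0,0.045,0],[0,-0.041,0,0,0,0.1,0],[0.002,-0.063,0,0,0,0.16,0],[0.005,-0.086,0,0,0,0.215,0],[0.009,-0.108,0,0,0,0.27,0],[0.014,-0.131,0,0,0,0.33,0],[0.021,-0.153,0,0,0,0.387,0],[0.028,-0.174,0,0,0,0.444,0]]]'

```text
t: 13.12
tcp_pos: [0.4756, 0.121, 0.0624]
tool_rot: [3.071, -0.653, -0.0]
ft_force: [0.8, -2.1, -0.0]
grip_width: 0.004
grasp_force: 0.8
```

```bash
python3 - <<'E'
from h import *
f=lambda t:(.5685+.102*np.cos(np.radians(t)),.0799+.102*np.sin(np.radians(t)),.062,t-180)
rows(*[f(t) for t in (154,152,150,149,148,147,146)])
import pickle
C=cam("wrist");pickle.dump(C,open("w3.pkl","wb"))
cv2.imwrite("pics/w3.png",read_camera("wrist"))
print(proj(C,[.5312,.117,.0656]))
E
```

```text
t 13.125 pos [0.4756 0.121  0.0624] yaw -24.0 F [ 0.85 -2.09 -0.04]
[-0.002, -0.019, 0.002, 0.002, -0.0, 0.044, 0]
[-0.001, -0.037, 0.002, 0.002, -0.0, 0.088, 0]
[0.001, -0.054, 0.002, 0.002, -0.0, 0.133, 0]
[0.002, -0.063, 0.002, 0.002, -0.0, 0.155, 0]
[0.003, -0.072, 0.002, 0.002, -0.001, 0.177, 0]
[0.004, -0.081, 0.002, 0.002, -0.001, 0.2, 0]
[0.006, -0.09, 0.002, 0.002, -0.001, 0.222, 0]
[234.78583163 165.33130179]
```

View pics/w3.png

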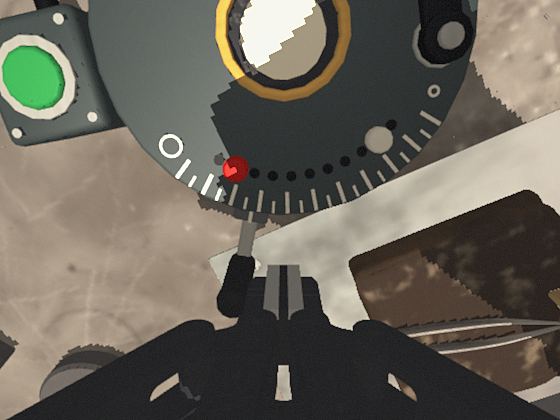

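```bash
cat > lev.py <<'E'
from h import *
import pickle,sys
def lev(C,red,white,rods):
    r=atz(C,*red,.0656)[:2]; w=atz(C,*white,.0656)[:2]
    m=(r+w)/2; d=(w-r)/np.linalg.norm(w-r); n=np.array([-d[1],d[0]]); n=n if n[0]>0 else -n
    c=m+n*np.sqrt(.053**2-np.linalg.norm(w-r)**2/4)
    an=lambda p:np.degrees(np.arctan2(*(p-c)[::-1]))
    print("red",r,"white",w,"c",c,"red dir",an(r))
    for u in rods: p=atz(C,*u,.042)[:2]; print("lever dir",an(p),"r",np.linalg.norm(p-c))
E
python3 - <<'E'
from lev import *
lev(pickle.load(open("w3.pkl","rb")),(236,169),(379,138),[(249.5,225),(246.5,238),(244,252)])
E
```

```text
red [0.5297392  0.11720116] white [0.5184543  0.06311978] c [0.56837538 0.08092107] red dir 136.80133947473763
lever dir 145.43162967945116 r 0.08230110969986673
lever dir 145.1880416008275 r 0.08901593284181815
lever dir 145.1640217588401 r 0.09635314107164239
```

>>> arm_command --plan '[[[0,-0.015,0,0,0,0.036,0],[0.001,-0.029,0,0,0,0.072,0],[0.002,-0.044,0,0,0,0.108,0],[0.003,-0.058,0,0,0,0.144,0],[0.003,-0.058,0,0,0,0.144,0]]]'

```text
t: 13.8
tcp_pos: [0.4809, 0.133, 0.0629]
tool_rot: [-3.031, 0.823, -0.0]
ft_force: [0.3, -1.3, -0.6]
grip_width: 0.001
grasp_force: 0.3
```

```bash
python3 - <<'E'
from h import *
rows()
import pickle
C=cam("wrist");pickle.dump(C,open("w4.pkl","wb"))
im=read_camera("wrist")
cv2.imwrite("pics/w4.png",cv2.resize(im[90:290,170:430],None,fx=3,fy=3,interpolation=cv2.INTER_CUBIC))
E
```

```text
t 13.8 pos [0.4809 0.133  0.0629] yaw -30.4 F [ 0.28 -1.31 -0.56]
```

View pics/w4.png

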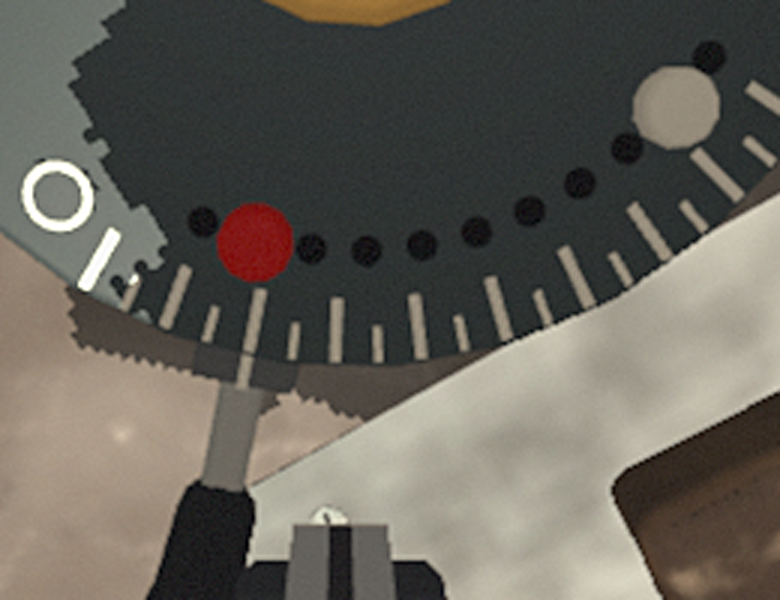

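```bash
python3 - <<'E'
from lev import *
g=lambda u,v:(170+(u+.5)/3-.5,90+(v+.5)/3-.5)
lev(pickle.load(open("w4.pkl","rb")),g(255,241),g(677,105),[g(241,400),g(234,440),g(225,480)])
E
```

```text
red [0.53021427 0.11739124] white [0.51827995 0.06333221] c [0.56838174 0.08061837] red dir 136.0661184795451
lever dir 137.76535188729812 r 0.08285697138009247
lever dir 137.84036981292635 r 0.08968055803308783
lever dir 137.71992779236857 r 0.09672932915969247
```

>>> arm_command --plan '[[[0,-0.007,0,0,0,0.018,0],[0.001,-0.014,0,0,0,0.036,0],[0.001,-0.014,0,0,0,0.036,0],[0.001,0.02,0,0,0,0.036,0],[0.001,0.06,0,0,0,0.036,0],[0.001,0.06,0,0,0,0.036,0]]]'

```text
t: 14.6
tcp_pos: [0.4745, 0.1209, 0.0629]
tool_rot: [3.019, -0.868, -0.0]
ft_force: [0.4, 0.2, -0.2]
grip_width: 0.002
grasp_force: 0.0
```

```bash
python3 - <<'E'
from h import *
rows()
import pickle
C=cam("wrist");pickle.dump(C,open("w5.pkl","wb"))
im=read_camera("wrist")
cv2.imwrite("pics/w5.png",cv2.resize(im[90:290,130:390],None,fx=3,fy=3,interpolation=cv2.INTER_CUBIC))
E
```

```text
t 14.6 pos [0.4745 0.1209 0.0629] yaw -32.1 F [ 0.44  0.24 -0.19]
```

View pics/w5.png

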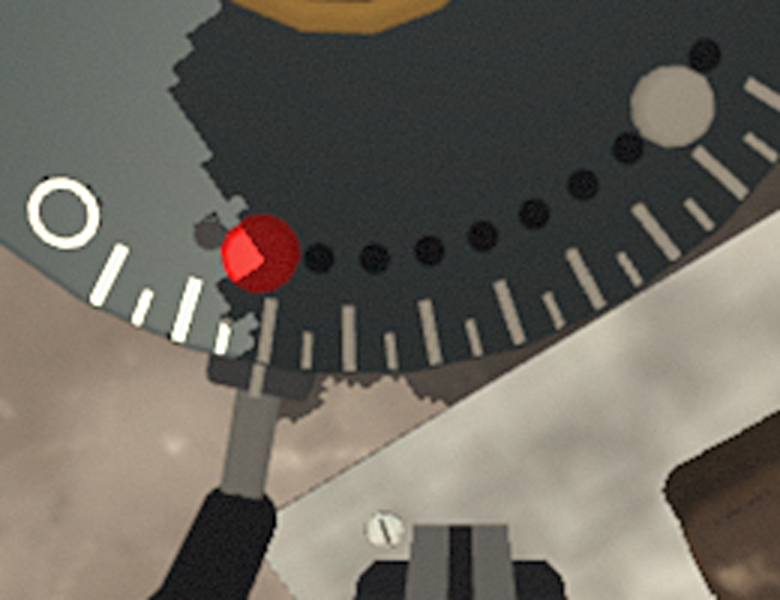

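```bash
python3 - <<'E'
from lev import *
g=lambda u,v:(130+(u+.5)/3-.5,90+(v+.5)/3-.5)
C=pickle.load(open("w5.pkl","rb"))
lev(C,g(261,253),g(673,105),[g(257.5,410),g(251,450),g(246,480)])
# pointer marks carried on lever's inner white line at z~.06 for a cross-check
rows((.45,.10,.25,-32))
E
```

```text
red [0.52988825 0.11713814] white [0.51799518 0.0631929 ] c [0.56811495 0.08042684] red dir 136.15847721342848
lever dir 136.15359301433799 r 0.08328004421172283
lever dir 136.15502873070136 r 0.09015941071456517
lever dir 136.1441987303975 r 0.09542818784759567
t 14.65 pos [0.4749 0.1215 0.063 ] yaw -32.1 F [-0.87 -0.52  0.19]
[-0.048, 0.157, -0.935, -0.0, -0.0, -0.001, 0]
```

>>> arm_command --plan '[[[0,0.02,-0.2,0,0,0,0],[0,0.04,-0.45,0,0,0,0],[-0.1,0.05,-0.7,0,0,0,0],[-0.2,0.05,-0.9,0,0,0,0],[-0.2,0.05,-0.95,0,0,0,0],[-0.2,0.05,-0.95,0,0,0,0]]]'

```text
t: 15.4
tcp_pos: [0.4363, 0.1344, 0.2529]
tool_rot: [-3.02, 0.866, -0.002]
ft_force: [-0.9, -0.5, 0.3]
grip_width: 0.003
grasp_force: 0.0
```

```bash
python3 - <<'E'
from h import *
rows()
C=cam("wrist"); cv2.imwrite("pics/w6.png",read_camera("wrist"))
for a in (.87,1.0,1.2,1.4):
    t=np.radians(58.3)-a; print(a,proj(C,[.543+.076*np.cos(t),.0304+.076*np.sin(t),.098]).round())
for z in(.0545,.0485): print("btn",proj(C,[.596,.178,z]).round(1))
E
```

```text
t 15.4 pos [0.4363 0.1344 0.2529] yaw -32.0 F [-0.87 -0.46  0.27]
0.87 [257. -98.]
1.0 [ 269. -109.]
1.2 [ 289. -122.]
1.4 [ 312. -130.]
btn [141.8  55.9]
btn [144.4  56.6]
```

View pics/w6.png

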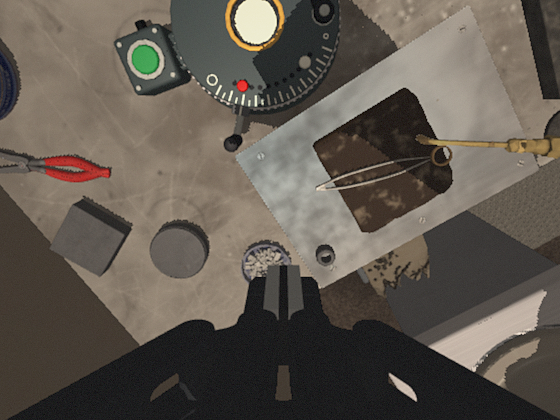

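```bash
python3 -c "
from h import *
print(env.close_job())"
```

```text
the job is handed in; nothing more can be done
None
```

The light stage is ready and the job is handed in at about 15 s of robot time. In the last pictures the lever lines up with the red index screw to within the measuring error and the window is clear. From the finger's path the cover is swung about 1.2 rad, and the lamp button bottomed out at a height of 48.6 mm under about 14 N. I saw no bystander out of place, but the hand-in call gave no verdict, so the result is not confirmed.

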